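Shut the centrifuge and start its second stored run

ROBOT

A 7-joint arm with a two-finger parallel gripper is mounted at the origin on the work surface. World frame = base frame: x ahead of the robot, y to its left, z up, the work surface at z = 0. Lengths are in m, angles in rad, forces in N, time in s.
With the tool pointing down it reaches from about 0.425 to 0.925 m from the base axis. Payload 6.8 kg.
Tool frame: the origin (TCP) lies midway between the tips of the shut fingers; the grasp point (between the pads) lies 19 mm behind it (bot.pinch_z is the distance from the TCP to the grasp point, in m); z points along the fingers, y is the line along which they close (so a half turn about z gives the same grasp; the last joint's range is limited). The gripper opens to 85 mm and grips with 20 to 120 N. Pads are 22 mm wide; open, the fingers measure 114 mm over their backs; the gripper's body (76 mm by 85 mm) begins 54 mm behind the grasp point. The pads swing forward as they close: fully open they stand 13 mm farther back than shut.
Start: joints at [1.135, 0.477, 0.022, 1.555, -0.011, 1.109, -0.083], TCP at [0.217, -0.639, 0.231] pointing down, gripper open.
Joint ranges: [-2.96, 2.96], [-0.34, 2.1], [-1.41, 1.46], [0.24, 2.44], [-1.37, 4.51], [0.17, 1.92], [-2.96, 2.96]. Speed limits (rad/s): [2.39, 2.39, 3.14, 3.14, 3.14, 3.14, 3.14].

INTERFACE

Orientations are given as a unit quaternion [w, x, y, z].
In Python, from station import bot, imaging gives the robot as it stands. The module is installed in compiled form; this text tells all that it offers.
- The arm moves only by the tool carry_out, never from a script. Its argument "targets" is a list of rows, each a list of 5 numbers: the shift along the tool's x, y, z in cm, then the turn about the tool's z in degrees, then the opening, from -1 (shut) to 1 (fully open). In form: [[x, y, z, yaw, gripper], ...]. A call has 1 to 12 rows; each row shifts and turns the commanded pose from where the row before left it, along the tool's axes as they then stand; what a row does not reach is not made up. A row lasts 1/10 s, in which the tool goes at most 50 mm and 8.59 degrees, less where a joint would pass 70% of its speed; a pose out of reach is approached as far as the arm can. A call is refused whole if a number of a shift passes 5 or a number of a turn 8.59, either way. A call with a gripper value outside its range is refused whole. The fingers move at their own pace and stop on an object; "force" is the grip in N (left out, the last holds). Time passes only in rows, so rows that do not move let the fingers close. It gives the time, the measured TCP pose, the force, the opening and the grip force at its end, in the units of the state.
- bot.get_obs(): the state, without advancing time (a new reading comes with each control period).
- imaging.read_camera(name): name is "scene" or "top" or "wrist"; returns the picture (420x560x3 uint8, red, green, blue); there is no depth.
- imaging.calibration(name): a dict with "fx", "fy", "cx", "cy" (pixels), "extrinsics" (4x4, takes a point from world to camera coordinates). Camera axes: x right, y up, looking along -z (the intrinsics and any distortion apply to the point x, -y, -z); pixel columns grow to the right and rows downward; lengths in m; the calibration is good to about 2 mm. A picture is of the moment at which its call begins: read the wrist's pose just before it. calibration takes no time and is no camera call; for the wrist camera it gives the pose at the moment of the call.
- bot.hand_in(): hands the job in; it is judged then, once.
The state is a dict: "t": time; "q": joint angles; "joint_vel": joint speeds; "joint_torque": joint torques, N m; "eef_pos": TCP position; "tool_rot": TCP orientation; "contact_force": force on the tool from outside, world axes, zero at the start; "torque": the same for the moment, N m; "gripper_width": opening from 0.0 (shut) to 1.0 (fully open); "grasp_force": force on a finger pad.
Only numpy, scipy, OpenCV 4.12 (cv2) and the standard library are available. Lean on these libraries where they do the work, as an engineer would, in place of code of your own. Each camera call takes 0.05 s, during which the arm holds its last target. There are 200 camera calls.

TASK

The tubes are loaded: swing the lid of the open bench centrifuge down gently until it is fully shut, without slamming it. Then recall the second stored run and start it: press the square recall key, then the middle one of the three round memory keys in the same row, then the long start bar, each right down and let up again before the next. Press no key while the lid is open, press no other key, and leave the tube rack, tip box and marker pen where they lie.

Things in the scene. Friction and masses are not known exactly. Their poses are not given: they have to be found in the camera images.
- centrifuge: Bench microcentrifuge, cream housing 250 mm wide, 285 mm deep, fixed. x axis from the key panel at its front (robot side) to the lid hinge at its back, y to the left seen from the panel, z up. Origin on the bench, mid-width, 150 mm behind the front face. Flat deck with rotor bowl at z 125 mm, from x -50 mm to the back at x 135 mm.
- key_panel (a point): Centre of the key panel in front of the deck, at x -100, y 0, z 105 mm of the centrifuge: 106 mm up the slope, 250 mm wide, sloping 20 degrees down towards the robot. z axis is the panel's normal, x up the slope. A dark display fills its left part (y 41 to 113 mm). Seven light grey spring keys stand 7 mm proud of it and slide in along its normal.
- lid (a joint): Lid angle, rad: 0 fully shut, grows as it opens (starts 0.75 to 1.2, stop at 1.4). Hinge line along the centrifuge's y at its x 124, z 127 mm. Blue-grey slab 206 mm wide, 170 mm from hinge to front edge; outer face 24 mm above the hinge line when shut; 9 mm lip at mid front edge. A stiff hinge holds it where it is left; some 3 to 8 N on the outer face near the front edge swings it down.
- lid_edge (a point): Middle of the lid's front edge, on the outer (upper) face; it swings with the lid. Its x axis points along the lid from the front edge to the hinge, z out of the outer face.
- key_recall_top (a point): Centre of the top of the square recall key (upper row, leftmost); z axis is the panel normal, x up the slope; moves with the key.
- key_mem2_top (a point): Centre of the top of the middle round memory key (upper row, two dots); axes as for the recall key.
- key_start_top (a point): Centre of the top of the long start bar (lower row, leftmost); axes as for the recall key.
- tube_rack: Navy tube rack, 200 x 68 x 46 mm, loose on the bench to the left of the centrifuge; origin under its centre.
- tip_box: Grey pipette-tip box, 122 x 86 x 64 mm, loose on the bench to the right of the centrifuge; origin under its centre.
- marker: Marker pen, 136 mm long, 14 mm thick, lying loose in front of the centrifuge; origin under its middle, x along the pen.
- key_recall (a joint): Travel of the square recall key (18 mm, frame mark), at x +16, y +18 mm of the panel point; m: 0 up, 0.0045 right down. Gives at about 2 N, right down at 4 N, springs back.
- key_mem1 (a joint): Travel of the first round memory key (19 mm, one dot), at x +16, y -18 mm of the panel point; m: 0 up, 0.0045 right down. Gives at about 2 N, right down at 4 N, springs back.
- key_mem2 (a joint): Travel of the middle round memory key (19 mm, two dots), at x +16, y -54 mm of the panel point; m: 0 up, 0.0045 right down. Gives at about 2 N, right down at 4 N, springs back.
- key_mem3 (a joint): Travel of the third round memory key (19 mm, three dots), at x +16, y -90 mm of the panel point; m: 0 up, 0.0045 right down. Gives at about 2 N, right down at 4 N, springs back.
- key_start (a joint): Travel of the long start bar (46 mm along y, 16 mm along x, triangle mark), at x -22, y 0 mm of the panel point; m: 0 up, 0.0045 right down. Gives at about 2 N, right down at 4 N, springs back.
- key_stop (a joint): Travel of the square stop key (18 mm), at x -22, y -54 mm of the panel point; m: 0 up, 0.0045 right down. Gives at about 2 N, right down at 4 N, springs back.
- key_open (a joint): Travel of the round lid-release key (19 mm), at x -22, y -90 mm of the panel point; m: 0 up, 0.0045 right down. Gives at about 2 N, right down at 4 N, springs back.

How it is judged:
On the way, in this order (a step that is already met when the one before it is completed fails the run):
1. the lid is fully shut, no key down (value of joint lid below 0.04 rad and value of joint each of key_recall, key_mem1, key_mem2, key_mem3, key_start, key_stop, key_open below 0.001 m), for 0.2 s.
2. the recall key is pressed right down, alone (value of joint key_recall above 0.0035 m and value of joint lid below 0.04 rad and value of joint each of key_mem1, key_mem2, key_mem3, key_start, key_stop, key_open below 0.001 m), for 0.04 s.
3. all keys are up again (value of joint each of key_recall, key_mem1, key_mem2, key_mem3, key_start, key_stop, key_open below 0.001 m), for 0.04 s.
4. the middle memory key is pressed right down, alone (value of joint key_mem2 above 0.0035 m and value of joint lid below 0.04 rad and value of joint each of key_recall, key_mem1, key_mem3, key_start, key_stop, key_open below 0.001 m), for 0.04 s.
5. all keys are up again (all of step 3), for 0.04 s.
6. the start bar is pressed right down, alone (value of joint key_start above 0.0035 m and value of joint lid below 0.04 rad and value of joint each of key_recall, key_mem1, key_mem2, key_mem3, key_stop, key_open below 0.001 m), for 0.04 s.
At the end, for the whole second after the job is handed in: The lid is shut (within 0.04 rad), all seven keys are up again (within 1 mm), and the tube rack, tip box and marker pen are within 20 mm of where they lay (all of step 5 and value of joint lid below 0.04 rad and distance of each of tube_rack, tip_box, marker from where it was at the start of the episode below 0.02 m); the robot touches nothing.
It fails at once if the lid is slammed: it swings shut faster than 2 rad/s (velocity of joint lid below -2 rad/s).
It fails at once if a key is pressed (2 mm) while the lid is open (value of joint lid above 0.08 rad and value of joint any of key_recall, key_mem1, key_mem2, key_mem3, key_start, key_stop, key_open above 0.002 m).
It fails at once if a key that is not asked for is pressed (2 mm) (value of joint any of key_mem1, key_mem3, key_stop, key_open above 0.002 m).
It fails at once if two of the keys are down at once (2 mm) (value of joint each of key_recall, key_mem2 above 0.002 m or value of joint each of key_recall, key_start above 0.002 m or value of joint each of key_mem2, key_start above 0.002 m).
It fails at once if the tube rack, tip box or marker pen is shifted more than 20 mm (distance of any of tube_rack, tip_box, marker from where it was at the start of the episode above 0.02 m).
It also fails if it takes over 48 s, if anything falls off the work surface, if the arm or the gripper's body presses on something with over 40 N, if the wrist force passes 120 N, or if a joint passes its speed limit or range.

## Working session

There is one attempt and no reset: what is moved stays moved. The work goes in short steps, Python scripts to look and compute and a tool call to move; the robot and the scene stay as the last step left them, time stands still between calls to the robot, and variables do not carry over. Pictures are saved under pics/ and viewed, at most 10 in all, crops included, and the job is handed in when it is done.

Besides the shell and the picture viewer there is one more tool, called after "Request:" in YAML: its name, and indented under it one key for each argument. carry_out: Moves the arm, as the interface text tells. Its arguments: {"type":"object","properties":{"targets":{"type":"array"},"force":{"type":"number"}},"required":["targets"]}

```bash
mkdir -p pics; python3 - <<'E'
from station import bot, imaging
import cv2,numpy as np
o=bot.get_obs(); print({k:np.round(v,3).tolist() for k,v in o.items()})
for n in("scene","top"):
    im=imaging.read_camera(n); cv2.imwrite(f"pics/{n}0.png",im[...,::-1])
    c=imaging.calibration(n); print(n,c['fx'],c['fy'],c['cx'],c['cy'],[k for k in c]); print(np.round(c['extrinsics'],3).tolist())
E
```

```text
{'t': 0.0, 'q': [1.135, 0.478, 0.022, 1.556, -0.012, 1.109, -0.083], 'joint_vel': [-0.0, 0.0, 0.0, -0.0, -0.0, -0.001, 0.001], 'joint_torque': [-0.0, -59.644, 1.608, -28.119, 0.012, 0.009, 0.0], 'eef_pos': [0.217, -0.638, 0.23], 'tool_rot': [-0.001, 0.987, 0.163, -0.0], 'contact_force': [-0.35, -0.936, -0.611], 'torque': [0.012, 0.011, -0.099], 'grasp_force': 0.0, 'gripper_width': 0.999}
scene 476.3031540684921 476.3031540684921 283.11054015853756 211.2950925339104 ['fx', 'fy', 'cx', 'cy', 'extrinsics']
[[0.731, 0.682, -0.013, -0.436], [-0.575, 0.626, 0.527, 0.261], [0.368, -0.377, 0.85, -1.303], [0.0, 0.0, 0.0, 1.0]]
top 379.8443357637517 379.8443357637517 273.2390849513155 202.46591455617346 ['fx', 'fy', 'cx', 'cy', 'extrinsics']
[[0.028, -1.0, 0.009, 0.016], [0.998, 0.028, 0.059, -0.56], [-0.059, 0.007, 0.998, -0.883], [0.0, 0.0, 0.0, 1.0]]
```

View pics/scene0.png

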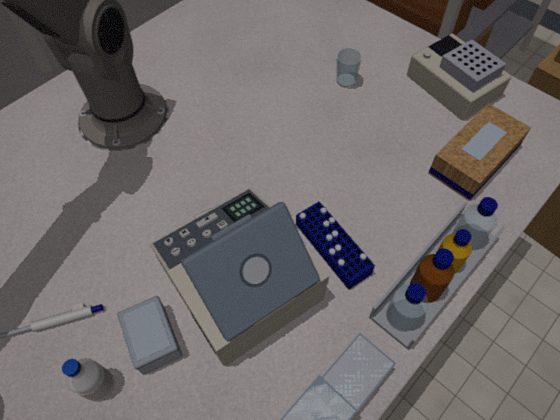

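View pics/top0.png

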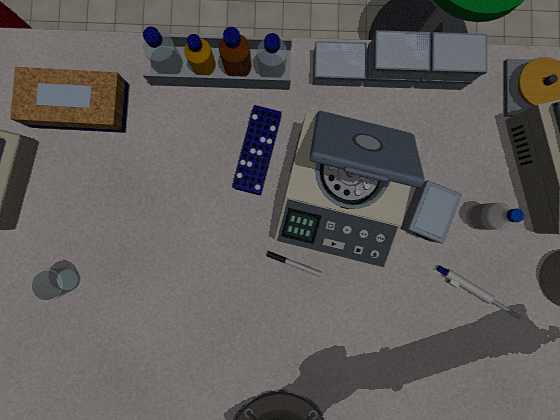

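The top view shows the panel with its keys: recall at about (330,226), mem 1–3 at (347,229), (364,234) and (380,238), start at (333,244), stop at (358,250) and open at (375,254). The lid is open, and the pen lies at (293,263). I'll now get the key centres at finer precision.

```bash
python3 - <<'E'
import cv2,numpy as np
t=cv2.imread("pics/top0.png")[195:275,270:405]; s=cv2.imread("pics/scene0.png")[180:270,145:285]
t=cv2.resize(t,None,fx=5.5,fy=3.7*1.0,interpolation=cv2.INTER_CUBIC) if 0 else cv2.resize(t,(675,400)[:2],interpolation=cv2.INTER_CUBIC)
cv2.imwrite("pics/tc.png",t)
s=cv2.resize(s,(700,450),interpolation=cv2.INTER_CUBIC); cv2.imwrite("pics/sc.png",s)
for n,(x0,y0,x1,y1) in {"top":(275,205,402,270),"scene":(145,180,285,270)}.items():
    im=cv2.imread(f"pics/{n}0.png"); g=im.max(2)[y0:y1,x0:x1]
    for th in(110,130,150):
        k,l,st,c=cv2.connectedComponentsWithStats((g>th).astype(np.uint8))
        print(n,th,[(np.round(c[i]+[x0,y0],1).tolist(),int(st[i,4])) for i in range(1,k) if 8<st[i,4]<400])
E
```

```text
top 110 [([292.5, 217.7], 10), ([298.2, 220.0], 9), ([310.1, 222.4], 9), ([330.0, 225.2], 27), ([346.7, 229.3], 42), ([295.4, 229.9], 9), ([363.1, 233.2], 34), ([380.6, 235.6], 20), ([379.3, 239.8], 15), ([333.5, 243.5], 102), ([358.2, 249.1], 30), ([374.5, 252.8], 20), ([283.0, 266.1], 121), ([297.3, 265.1], 50)]
top 130 [([367.6, 212.1], 345), ([393.8, 207.2], 13)]
top 150 []
scene 110 [([206.3, 219.5], 89), ([221.9, 224.7], 22), ([184.4, 232.8], 28), ([206.4, 232.5], 34), ([168.6, 241.4], 26), ([191.0, 241.7], 32), ([174.7, 248.7], 10), ([175.4, 252.1], 19), ([255.9, 264.1], 246)]
scene 130 [([158.6, 255.5], 12), ([164.5, 265.0], 12), ([177.9, 267.5], 43)]
scene 150 []
```

View pics/tc.png

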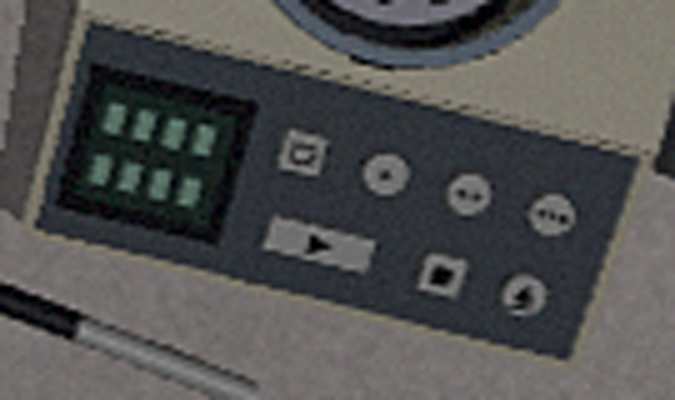

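View pics/sc.png

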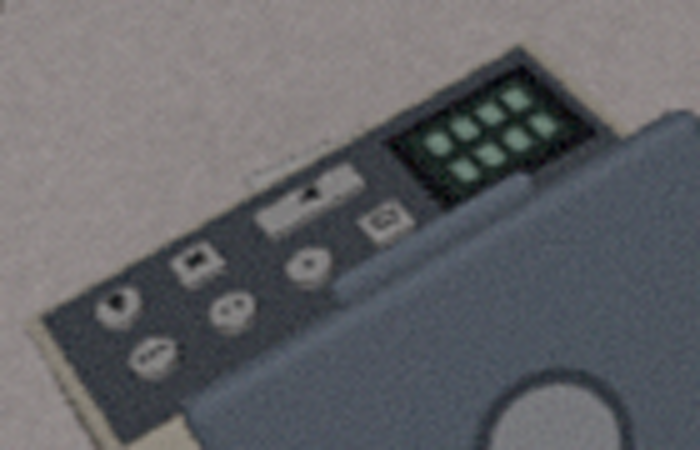

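```bash
cat > h.py <<'E'
import numpy as np
from station import bot, imaging
from scipy.spatial.transform import Rotation as R
def ray(n,px):
    c=imaging.calibration(n); E=np.array(c['extrinsics']); d=np.array([(px[0]-c['cx'])/c['fx'],-(px[1]-c['cy'])/c['fy'],-1.])
    d=E[:3,:3].T@d; return -E[:3,:3].T@E[:3,3], d/np.linalg.norm(d)
def tri(a,b):
    (o,d),(p,e)=a,b; s=np.linalg.lstsq(np.c_[d,-e],p-o,rcond=None)[0]
    A=o+s[0]*d;B=p+s[1]*e; return (A+B)/2,np.linalg.norm(A-B)
def proj(n,P):
    c=imaging.calibration(n); E=np.array(c['extrinsics']); q=E[:3,:3]@P+E[:3,3]
    return np.array([c['cx']+c['fx']*q[0]/-q[2],c['cy']-c['fy']*q[1]/-q[2]])
E
python3 - <<'E'
from h import *
T=np.array([[303,153],[386,174],[469,194],[552,214],[319,245],[443,277],[525,296]])/5-.4+[270,195]
S=np.array([[386,220],[308,264],[232,309],[154,353],[310,198],[197,262],[118,304]])/5-.4+[145,180]
K=np.array([[16,18],[16,-18],[16,-54],[16,-90],[-22,0],[-22,-54],[-22,-90]])/1e3
P=[]
for t,s in zip(T,S):
    p,e=tri(ray("top",t),ray("scene",s)); P.append(p); print(np.round(p,4),round(e,4))
P=np.array(P)
a=np.deg2rad(20); ca,sa=np.cos(a),np.sin(a)
# key tops in centrifuge frame
L=np.array([[-.1+k[0]*ca-.007*sa,k[1],.105+k[0]*sa+.007*ca] for k in K])
def fit(Q):
    A=L-L.mean(0);B=Q-Q.mean(0); H=A[:,:2].T@B[:,:2]; y=np.arctan2(H[0,1]-H[1,0],H[0,0]+H[1,1])
    r=R.from_euler('z',y).as_matrix(); return y,Q.mean(0)-r@L.mean(0),r
y,t,r=fit(P); print("tri",y,t,np.round((L@r.T+t-P)*1e3,1).tolist())
for n,U in(("top",T),("scene",S)):
    Q=[]
    for u,l in zip(U,L):
        o,d=ray(n,u); Q.append(o+d*(l[2]-o[2])/d[2])
    yy,tt,rr=fit(np.array(Q)); print(n,yy,tt,np.round((L@rr.T+tt-np.array(Q))*1e3,1).tolist())
# lid: scene front edge
for n,m in (("scene",((283,206),(186,267))),("top",((311,150),(423,184)))):
    for px,yl in zip(m,(.103,-.103)):
        o,d=ray(n,px); o=r.T@(o-t); d=r.T@d; q=o+d*(yl-o[1])/d[1]
        print(n,np.round(q,4),"ang",np.arctan2(q[2]-.127,.124-q[0])-np.arctan2(24,170),"r",np.hypot(q[2]-.127,q[0]-.124))
E
```

```text
[ 0.5088 -0.0887  0.1163] 0.0002
[ 0.5006 -0.1242  0.1159] 0.0011
[ 0.4933 -0.1592  0.1158] 0.0008
[ 0.4859 -0.1938  0.1169] 0.0007
[ 0.4698 -0.0986  0.102 ] 0.0003
[ 0.4579 -0.1515  0.1019] 0.0003
[ 0.4505 -0.1866  0.1037] 0.0009
tri -0.2147680160000683 [ 0.59003297 -0.1249155  -0.00112988] [[-0.2, 0.0, -0.3], [0.2, 0.3, 0.0], [-0.1, 0.1, 0.1], [-0.4, -0.4, -1.0], [-0.0, -0.1, 0.9], [0.4, 0.1, 1.0], [0.1, -0.0, -0.8]]
top -0.2138326574629181 [ 5.90228567e-01 -1.24377902e-01 -2.77555756e-17] [[-0.1, 0.3, -0.0], [0.1, 0.1, -0.0], [-0.2, -0.1, 0.0], [-0.4, -0.3, -0.0], [-0.0, -0.1, -0.0], [0.6, 0.1, -0.0], [0.1, -0.0, -0.0]]
scene -0.22024163922102147 [ 5.90553152e-01 -1.25988162e-01 -1.38777878e-17] [[0.1, -0.3, 0.0], [0.6, 0.4, 0.0], [-0.2, 0.1, 0.0], [-0.1, -0.6, 0.0], [-0.4, 0.2, 0.0], [-0.6, 0.1, 0.0], [0.5, 0.0, 0.0]]
scene [0.015  0.103  0.2396] ang 0.6615662293760264 r 0.15668608050532987
scene [ 0.0508 -0.103   0.2966] ang 1.02297342191521 r 0.18474851971350384
top [0.027 0.103 0.26 ] ang 0.8006930234905761 r 0.1646266132243231
top [ 0.0176 -0.103   0.2527] ang 0.7278095483410868 r 0.16466987690177415
```

Request:
carry_out:
  targets:
    - [0,0,-2.5,7.75,-1]
    - [0,0,-2.5,7.75,-1]
    - [0,0,-2.5,7.75,-1]
    - [0,0,-2.5,7.75,-1]
    - [1,-3,0,0,-1]
    - [2,-4,0,0,-1]
    - [2,-4,0,0,-1]
    - [2,-4,0,0,-1]
    - [2,-4,0,0,-1]
    - [2,-4,0,0,-1]
    - [2,-4,0,0,-1]
    - [2,-4,0,0,-1]

```text
t: 1.3
eef_pos: [0.4302, -0.3661, 0.331]
tool_rot: [-0.0, 0.994, -0.106, -0.0]
contact_force: [0.9, 0.0, 0.4]
gripper_width: 0.004
grasp_force: 0.0
```

```bash
cat >> h.py <<'E'
YAW=-.2148; C=np.array([.5901,-.1248,-.0005]); RC=R.from_euler('z',YAW).as_matrix()
def st():
    o=bot.get_obs(); q=np.array(o['tool_rot']); r=R.from_quat(q[[1,2,3,0]]).as_matrix()
    print("t",round(float(o['t']),2),"TCP cent mm",np.round(RC.T@(np.array(o['eef_pos'])-C)*1e3,1),"yaw err deg",round(np.rad2deg(np.arctan2(r[1,0],r[0,0])-YAW),2),"F cent",np.round(RC.T@np.array(o['contact_force']),2),"grip",np.round(o['gripper_width'],2))
E
python3 - <<'E'
from h import *
st()
for a,b in(((283,206),(311,150)),((186,267),(423,184))):
    p,e=tri(ray("scene",a),ray("top",b)); q=RC.T@(p-C); print(q,e,np.arctan2(q[2]-.127,.124-q[0])-np.arctan2(24,170))
E
```

```text
t 1.3 TCP cent mm [-104.8 -269.9  331.5] yaw err deg 0.08 F cent [0.85 0.21 0.36] grip 0.0
[0.02591544 0.09973149 0.25666271] 0.0068278353693821455 0.7829244909796956
[ 0.02104236 -0.10258749  0.24375885] 0.007860237748054727 0.7078798330941333
```

Request:
carry_out:
  targets:
    - [2,-4,0,0,-1]
    - [2,-4,0,0,-1]
    - [2,-4,0,0,-1]
    - [2,-4,0,0,-1]
    - [2,-4,0,0,-1]
    - [2,-4,0,0,-1]
    - [1.3,-3,0,0,-1]
    - [0,0,2,0,-1]
    - [0,0,2,0,-1]
    - [0,0,0.5,0,-1]
    - [0,0,0,0,-1]
    - [0,0,0,0,-1]

```text
t: 2.5
eef_pos: [0.617, -0.1325, 0.2872]
tool_rot: [0.0, 0.994, -0.107, 0.001]
contact_force: [0.7, 0.0, -0.4]
gripper_width: 0.001
grasp_force: 0.0
```

```bash
python3 - <<'E'
from h import *
st()
import cv2
a=imaging.read_camera("scene")[140:340,130:350];b=imaging.read_camera("top")[80:280,250:470]
cv2.imwrite("pics/a1.png",cv2.resize(np.hstack([a,b])[...,::-1],(792,360)))
E
```

```text
t 2.5 TCP cent mm [ 27.9  -1.8 287.7] yaw err deg 0.05 F cent [ 0.65  0.19 -0.45] grip 0.0
```

View pics/a1.png

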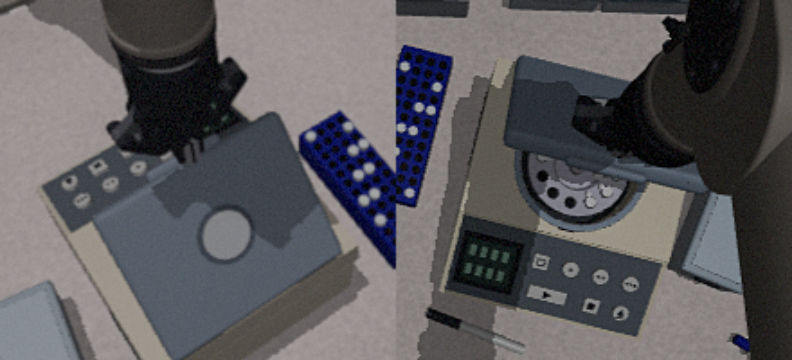

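In the scene view on the left, the shut fingertips stand over the middle of the lid's front edge, around (190,155). The keys, rack and pen look untouched. I'll descend slowly until they touch.

Request:
carry_out:
  targets:
    - [0,0,0.4,0,-1]
    - [0,0,0.4,0,-1]
    - [0,0,0.4,0,-1]
    - [0,0,0.4,0,-1]
    - [0,0,0.4,0,-1]
    - [0,0,0,0,-1]

```text
t: 3.2
eef_pos: [0.6164, -0.1321, 0.2657]
tool_rot: [-0.0, 0.994, -0.106, -0.0]
contact_force: [0.7, 0.4, 0.0]
gripper_width: -0.004
grasp_force: 0.0
```

Request:
carry_out:
  targets:
    - [0,0,0.3,0,-1]
    - [0,0,0.3,0,-1]
    - [0,0,0.3,0,-1]
    - [0,0,0,0,-1]

```text
t: 3.6
eef_pos: [0.613, -0.1313, 0.2609]
tool_rot: [-0.0, 0.994, -0.107, -0.003]
contact_force: [-22.0, 3.9, 29.6]
gripper_width: 0.001
grasp_force: 14.4
```

The force lies almost along the lid's radius (friction jam), so the tip has to follow the arc toward the robot.

Request:
carry_out:
  targets:
    - [-0.4,0,0,0,-1]
    - [-0.4,0,0.2,0,-1]
    - [-0.4,0,0.3,0,-1]
    - [-0.4,0,0.35,0,-1]
    - [0,0,0,0,-1]

```text
t: 4.1
eef_pos: [0.5994, -0.1283, 0.2496]
tool_rot: [-0.0, 0.994, -0.106, -0.001]
contact_force: [-4.6, 0.5, 6.7]
gripper_width: -0.002
grasp_force: 3.6
```

```bash
python3 -c "
from h import *
st()"
```

```text
t 4.1 TCP cent mm [  9.9  -1.5 250.1] yaw err deg 0.09 F cent [-4.58 -0.47  6.68] grip -0.0
```

Request:
carry_out:
  targets:
    - [-0.6,0,0.6,0,-1]
    - [-0.6,0,0.6,0,-1]
    - [-0.5,0,0.7,0,-1]
    - [-0.5,0,0.7,0,-1]
    - [-0.45,0,0.7,0,-1]
    - [-0.45,0,0.75,0,-1]
    - [0,0,0,0,-1]

```text
t: 4.8
eef_pos: [0.57, -0.122, 0.2071]
tool_rot: [-0.0, 0.994, -0.106, -0.001]
contact_force: [1.1, -1.0, -1.0]
gripper_width: -0.002
grasp_force: 0.0
```

```bash
python3 -c "
from h import *
st()"
```

```text
t 4.8 TCP cent mm [-20.2  -1.6 207.6] yaw err deg 0.1 F cent [ 1.26 -0.74 -0.97] grip -0.0
```

Request:
carry_out:
  targets:
    - [-0.4,0,0.7,0,-1]
    - [-0.4,0,0.7,0,-1]
    - [-0.3,0,0.7,0,-1]
    - [-0.3,0,0.7,0,-1]
    - [-0.2,0,0.6,0,-1]
    - [-0.2,0,0.6,0,-1]
    - [0,0,0,0,-1]

```text
t: 5.5
eef_pos: [0.5521, -0.1182, 0.1672]
tool_rot: [-0.0, 0.994, -0.106, -0.001]
contact_force: [-0.6, 0.9, -0.6]
gripper_width: 0.002
grasp_force: 0.0
```

```bash
python3 -c "
from h import *
st()"
```

```text
t 5.5 TCP cent mm [-38.5  -1.7 167.7] yaw err deg 0.09 F cent [-0.81  0.7  -0.6 ] grip 0.0
```

Request:
carry_out:
  targets:
    - [0,0,0.5,0,-1]
    - [0,0,0.4,0,-1]
    - [0,0,0.4,0,-1]
    - [0,0,0.2,0,-1]
    - [0,0,0.2,0,-1]
    - [0,0,0,0,-1]

```text
t: 6.1
eef_pos: [0.5533, -0.1184, 0.1513]
tool_rot: [0.0, 0.994, -0.106, 0.0]
contact_force: [0.3, -0.3, -1.0]
gripper_width: -0.001
grasp_force: 0.0
```

```bash
python3 -c "
from h import *
st()"
```

```text
t 6.1 TCP cent mm [-37.3  -1.6 151.8] yaw err deg 0.09 F cent [ 0.41 -0.24 -1.02] grip -0.0
```

Request:
carry_out:
  targets:
    - [0,0,0.1,0,-1]
    - [0,0,0.1,0,-1]
    - [0,0,0.1,0,-1]
    - [0,0,0,0,-1]

```text
t: 6.5
eef_pos: [0.5535, -0.1184, 0.151]
tool_rot: [0.0, 0.994, -0.107, 0.001]
contact_force: [-8.7, 2.0, 21.8]
gripper_width: -0.001
grasp_force: 10.8
```

Request:
carry_out:
  targets:
    - [0,0,-1.5,0,-1]
    - [0,0,-2,0,-1]
    - [-2,-1,-1,0,-1]
    - [-3,-1,0,0,-1]
    - [0,0,0,0,-1]
    - [0,0,0,0,-1]

```text
t: 7.1
eef_pos: [0.5086, -0.0882, 0.1936]
tool_rot: [0.0, 0.994, -0.106, 0.001]
contact_force: [-0.5, -0.3, 0.7]
gripper_width: 0.001
grasp_force: 0.0
```

```bash
python3 - <<'E'
from h import *
st()
import cv2
a=imaging.read_camera("scene")[140:340,130:350];b=imaging.read_camera("top")[80:280,250:470]
cv2.imwrite("pics/a2.png",cv2.resize(np.hstack([a,b])[...,::-1],(792,360)))
E
```

```text
t 7.1 TCP cent mm [-87.4  18.4 194.1] yaw err deg 0.12 F cent [-0.4  -0.41  0.65] grip 0.0
```

View pics/a2.png

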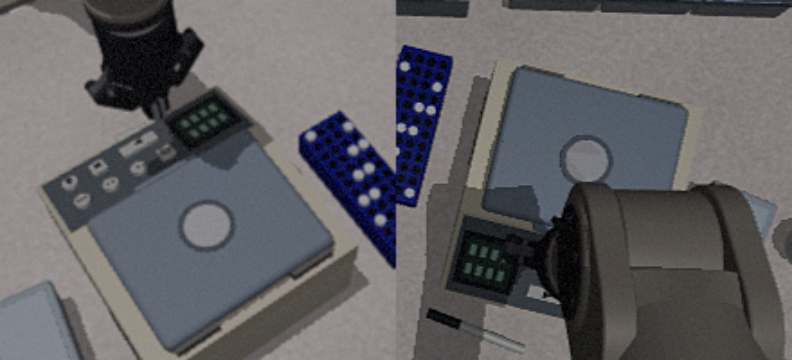

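The lid lies flat and shut in both views, and the fingers stand over the recall key (scene crop, about (165,150)).

Request:
carry_out:
  targets:
    - [0,0,2,0,-1]
    - [0,0,2,0,-1]
    - [0,0,2,0,-1]
    - [0,0,0.9,0,-1]
    - [0,0,0,0,-1]
    - [0.05,0,0.15,0,-1]
    - [0.05,0,0.15,0,-1]
    - [0.05,0,0.15,0,-1]
    - [0,0,0,0,-1]

```text
t: 8.1
eef_pos: [0.5103, -0.0886, 0.1201]
tool_rot: [0.0, 0.994, -0.106, 0.0]
contact_force: [-0.0, 0.6, -0.5]
gripper_width: 0.002
grasp_force: 0.0
```

```bash
python3 -c "
from h import *
st()"
```

```text
t 8.1 TCP cent mm [-85.7  18.3 120.6] yaw err deg 0.08 F cent [-0.14  0.56 -0.54] grip 0.0
```

Request:
carry_out:
  targets:
    - [0,0,0.1,0,-1]
    - [0,0,0.1,0,-1]
    - [0,0,0.1,0,-1]
    - [0,0,0,0,-1]

```text
t: 8.5
eef_pos: [0.511, -0.0887, 0.1173]
tool_rot: [0.0, 0.994, -0.106, 0.001]
contact_force: [1.9, -0.9, 3.8]
gripper_width: 0.001
grasp_force: 1.9
```

Request:
carry_out:
  targets:
    - [0,0,0.1,0,-1]
    - [0,0,0.1,0,-1]
    - [0,0,0,0,-1]

```text
t: 8.8
eef_pos: [0.5114, -0.0888, 0.1154]
tool_rot: [0.0, 0.994, -0.106, 0.001]
contact_force: [4.9, -1.2, 4.8]
gripper_width: -0.001
grasp_force: 2.7
```

Request:
carry_out:
  targets:
    - [0.05,0,0.1,0,-1]
    - [0.05,0,0.1,0,-1]
    - [0,0,0,0,-1]

```text
t: 9.1
eef_pos: [0.5119, -0.0888, 0.1147]
tool_rot: [0.0, 0.994, -0.107, 0.001]
contact_force: [-3.6, 0.1, 21.0]
gripper_width: 0.003
grasp_force: 10.6
```

Request:
carry_out:
  targets:
    - [-0.1,0,-0.5,0,-1]
    - [-0.1,0,-1,0,-1]
    - [0,0,-1,0,-1]
    - [0,3.6,0,0,-1]
    - [0,3.6,0,0,-1]
    - [0,0,0,0,-1]
    - [0,0,1,0,-1]
    - [0,0,0.7,0,-1]
    - [0,0,0,0,-1]

```text
t: 10.0
eef_pos: [0.493, -0.1572, 0.1194]
tool_rot: [-0.0, 0.994, -0.105, -0.001]
contact_force: [-1.2, -0.5, 1.0]
gripper_width: -0.001
grasp_force: 0.7
```

```bash
python3 - <<'E'
from h import *
st()
import cv2
a=imaging.read_camera("scene")[165:285,140:300]
cv2.imwrite("pics/a3.png",cv2.resize(a[...,::-1],(640,480)))
E
```

```text
t 10.0 TCP cent mm [-88.  -52.4 119.9] yaw err deg 0.2 F cent [-1.03 -0.71  1.05] grip -0.0
```

View pics/a3.png

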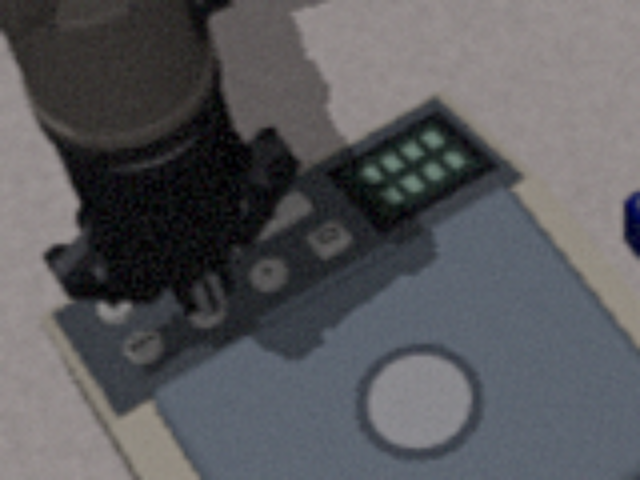

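The fingertips rest on the middle memory key at (207,300). Mem1 at (268,275) and mem3 at (143,345) are clear, and the recall key is up at (330,238).

Request:
carry_out:
  targets:
    - [0.03,0,0.1,0,-1]
    - [0.03,0,0.1,0,-1]
    - [0.03,0,0.1,0,-1]
    - [0.03,0,0.1,0,-1]
    - [0.03,0,0.1,0,-1]
    - [0,0,0.1,0,-1]
    - [0,0,0,0,-1]

```text
t: 10.75
eef_pos: [0.4956, -0.1587, 0.1153]
tool_rot: [-0.0, 0.994, -0.106, 0.0]
contact_force: [-3.0, 3.9, 5.5]
gripper_width: -0.002
grasp_force: 3.5
```

Request:
carry_out:
  targets:
    - [0.03,0,0.1,0,-1]
    - [0.03,0,0.1,0,-1]
    - [0,0,0,0,-1]

```text
t: 11.05
eef_pos: [0.4959, -0.1587, 0.1146]
tool_rot: [-0.0, 0.994, -0.106, 0.0]
contact_force: [-8.2, 5.5, 20.8]
gripper_width: -0.004
grasp_force: 11.7
```

Request:
carry_out:
  targets:
    - [-0.1,0,-0.5,0,-1]
    - [-0.1,0,-1,0,-1]
    - [0,0,-1.5,0,-1]
    - [-1.8,-2.7,0,0,-1]
    - [-1.8,-2.7,0,0,-1]
    - [0,0,0,0,-1]
    - [0,0,1.5,0,-1]
    - [0,0,1.5,0,-1]
    - [0,0,0,0,-1]

```text
t: 11.95
eef_pos: [0.4692, -0.0991, 0.1116]
tool_rot: [0.0, 0.994, -0.107, -0.001]
contact_force: [-1.4, -1.0, 0.6]
gripper_width: -0.002
grasp_force: 0.0
```

```bash
python3 -c "
from h import *
st()"
```

```text
t 11.95 TCP cent mm [-123.6   -0.7  112.1] yaw err deg 0.05 F cent [-1.13 -1.24  0.57] grip -0.0
```

Request:
carry_out:
  targets:
    - [0,0,0.25,0,-1]
    - [0,0,0.25,0,-1]
    - [0.03,0,0.1,0,-1]
    - [0.03,0,0.1,0,-1]
    - [0.03,0,0.1,0,-1]
    - [0.03,0,0.1,0,-1]
    - [0.03,0,0.1,0,-1]
    - [0,0,0,0,-1]

```text
t: 12.75
eef_pos: [0.4721, -0.0988, 0.103]
tool_rot: [0.0, 0.994, -0.106, 0.0]
contact_force: [0.8, -1.2, 3.1]
gripper_width: -0.002
grasp_force: 1.8
```

Request:
carry_out:
  targets:
    - [0.03,0,0.1,0,-1]
    - [0.03,0,0.1,0,-1]
    - [0,0,0.1,0,-1]
    - [0,0,0,0,-1]

```text
t: 13.15
eef_pos: [0.4726, -0.099, 0.1014]
tool_rot: [0.0, 0.994, -0.107, 0.0]
contact_force: [-6.0, -0.3, 21.4]
gripper_width: 0.003
grasp_force: 10.8
```

Start is right down. Now I'll back off and check.

Request:
carry_out:
  targets:
    - [-0.1,0,-0.5,0,-1]
    - [-0.1,0,-1,0,-1]
    - [0,0,-3,0,-1]
    - [0,0,-4,0,-1]
    - [0,0,-4,0,-1]
    - [0,0,-4,0,-1]
    - [0,4,0,0,-1]
    - [0,4,0,0,-1]
    - [0,4,0,0,-1]
    - [0,4,0,0,-1]
    - [0,4,0,0,-1]
    - [0,0,0,0,-1]

```text
t: 14.35
eef_pos: [0.4251, -0.2992, 0.2646]
tool_rot: [0.001, 0.994, -0.111, -0.001]
contact_force: [0.5, 1.1, -0.1]
gripper_width: 0.0
grasp_force: 0.0
```

```bash
python3 - <<'E'
from h import *
st()
import cv2
a=imaging.read_camera("scene")[140:340,130:350];b=imaging.read_camera("top")[80:280,250:470]
cv2.imwrite("pics/a4.png",cv2.resize(np.hstack([a,b])[...,::-1],(792,360)))
E
```

```text
t 14.35 TCP cent mm [-124.  -205.6  265.1] yaw err deg -0.4 F cent [ 0.25  1.18 -0.1 ] grip 0.0
```

View pics/a4.png

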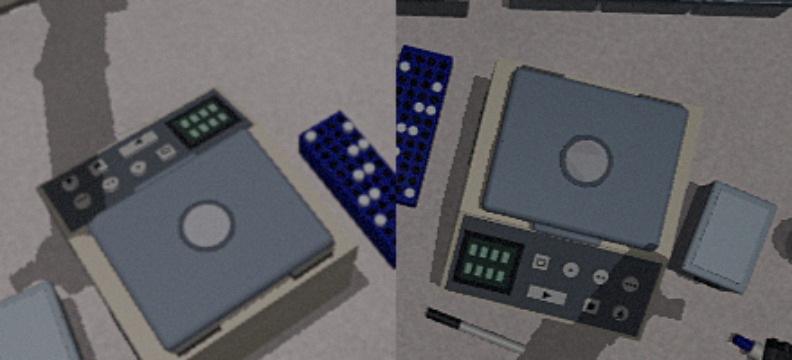

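The lid is shut and all seven keys are up. The rack (left), tip box (right, about (728,235)) and pen (about (475,330)) haven't moved, and the arm is clear.

```bash
python3 -c "
from station import bot
print(bot.hand_in())"
```

```text
the job is handed in; nothing more can be done
None
```

The lid is shut without slamming and the recall, middle memory and start keys were each pressed right down and let up in that order. The rack, tip box and pen look unmoved in the last pictures, and I handed the job in at about 14 s; it returned no verdict.

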